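Find and mark the high spot of a bent centrifuge rotor

TASK

Push the dial gauge by its yellow plate fully home against its stop, then turn the blue rotor slowly (well under half a turn a second) by its red crank grip through a full turn and stop it with the rim's highest spot at the gauge's plunger, where the needle reads its very most. Let go, then stand the orange knob magnet upright on the rotor's flat top near its edge, in line with the plunger, and leave it there without turning the rotor or moving anything else on the bench.

Things in the scene. Friction and masses are not known exactly. Their poses are not given: they have to be found in the camera images.
- stand: grey run-out stand fixed to the bench, base plate 240 x 240 x 20 mm, carrying a blue centrifuge rotor on an upright spindle. Origin: on the bench exactly below the rotor's axis; x points from the robot's side to the far side of the stand, y towards the dial gauge, z up. All z below are heights above the bench
- rotor_top (a point): centre of the rotor's flat level top, z = 80 mm, 82 mm in radius; a bright rim ring of 85 mm radius lies round it. The rim is bent: one high spot stands 5 mm proud, and elsewhere there is a lesser swelling of 2.5 mm; each fades out within about 0.3 rad to either side. Where they lie relative to the crank differs each time
- shield_edge (a point): middle of the near edge, underside, of the clear rigid splash shield over the rotor's far part: plate 5 mm thick at z = 300 mm, from this edge (30 mm beyond the rotor's axis) 110 mm on to the far side, 220 mm wide, on two 14 mm posts at its far corners. To work below it the tool must lean back towards the robot, 25 to 30 degrees from vertical
- rotor (a joint): turn of the rotor and its crank about the stand's z, rad, anticlockwise from above; at 0 the crank points along the stand's +y, to the gauge. Any number of turns; a stiff bearing (about 0.3 N m) keeps it where it is left
- crank_grip (a point): middle (z = 112 mm) of the red crank grip that spins the rotor: an upright cylinder, free to turn on its own axis, 20 mm across, z = 92 to 128 mm, with a 24 mm wide, 3 mm thick cap on top; 52 mm from the rotor's axis, on a flat arm 18 mm wide whose top is at z = 92 mm
- gauge (a joint): travel of the dial gauge on its slide towards the rotor, m: 0 fully drawn back, 0.045 fully home against its stop. Slides with about 4 N and stays where it is left
- push_plate (a point): on the outer (+y of the stand) face of the gauge's upright yellow push plate, 50 mm wide along the stand's x, 6 mm thick, z = 30 to 115 mm; this point is in the middle of its width at z = 95 mm. Pushing it towards the rotor (the stand's -y) slides the gauge home
- needle (a joint): turn of the gauge's red needle, rad, clockwise from above, on a white dial facing up (64 mm across, top at z = 88 mm). 0 with the plunger free: needle points away from the rotor. 0.5 rad per mm that the rim presses the plunger in: with the gauge home about 0.4 on the plain rim, 2.8 at the high spot. The plunger lies along the stand's y, in line with the rotor's axis, z = 70 mm
- at_pointer (a point): point on the stand's frame at the height of the rotor's top (z = 80 mm), 66 mm from the rotor's axis, straight in line with the gauge's plunger: the marker's place
- marker_orange: knob magnet: black steel foot disc 28 mm across and 10 mm high, above it an upright stem 14 mm across, orange, 42 mm tall in all, 60 g. Origin: centre of its underside, z up: the one to use
- marker_blue: knob magnet: black steel foot disc 28 mm across and 10 mm high, above it an upright stem 14 mm across, blue, 42 mm tall in all, 60 g. Origin: centre of its underside, z up; not needed
- marker_white: knob magnet: black steel foot disc 28 mm across and 10 mm high, above it an upright stem 14 mm across, white, 42 mm tall in all, 60 g. Origin: centre of its underside, z up; not needed
- spray: loose white spray bottle with a green trigger head, 72 mm across, 192 mm tall, a bystander; origin under its centre
- jar: loose jar with a red cap, 56 mm across, 75 mm tall, a bystander; origin under its centre
- wrench: loose steel wrench lying flat on the bench, a bystander; origin under its middle
- wash_bottle: loose pink wash bottle with a blue spout, 60 mm across, 185 mm tall, a bystander; origin under its centre

How it is judged (in metres and radians):
On the way, in this order (a step that is already met when the one before it is completed fails the run):
1. the gauge is pushed home against its stop (value of joint gauge above 0.0442 m), for 0.2 s.
2. the rotor stands still with its high spot at the plunger, the gauge home (value of joint gauge above 0.0442 m and value of joint needle above 2.35 rad and velocity of joint rotor between -0.05 and 0.05 rad/s), for 0.4 s.
3. with the rotor left so, the orange marker is lifted off the bench (value of joint gauge above 0.0442 m and value of joint needle above 2.35 rad and height (world z) of marker_orange above 0.05 m and contact force between marker_orange and the fingers above 0.5 N), for 0.1 s.
At the end, for the whole second after the job is handed in: Gauge within 0.8 mm of its stop; rotor still, needle above 2.35 rad (high spot within about 9 degrees of the plunger); orange marker released, at rest and upright (0.12 rad) on the rotor's top, within 15 mm sideways of the plunger's line, 46 to 84 mm from the rotor's axis (all of step 2 and x of marker_orange in the frame of stand between -0.015 and 0.015 m and y of marker_orange in the frame of stand between 0.046 and 0.084 m and z of marker_orange in the frame of stand between 0.077 and 0.084 m and angle between marker_orange's own z axis and vertical below 0.12 rad and linear speed of marker_orange below 0.01 m/s); the robot touches nothing.
It fails at once if the rotor is turned faster than half a turn a second (velocity of joint rotor above 3.2 rad/s or velocity of joint rotor below -3.2 rad/s).
It fails at once if another marker or a bystander is moved more than 20 mm (distance of any of marker_blue, marker_white, spray, jar, wrench, wash_bottle from where it was at the start of the episode above 0.02 m).
It also fails if it takes over 72 s, if anything falls off the work surface, if the arm or the gripper's body presses on something with over 40 N, if the wrist force passes 120 N, or if a joint passes its speed limit or range.

ROBOT

A 6-joint arm with a two-finger parallel gripper is mounted at the origin on the work surface. World frame = base frame: x ahead of the robot, y to its left, z up, the work surface at z = 0. Lengths are in mm, angles in rad, forces in N, time in s.
With the tool pointing down it reaches from about 350 to 775 mm from the base axis. Payload 7.3 kg.
Tool frame: the origin (TCP) lies at the centre of the arm's flange, where the gripper is bolted on; the fingertips stand 178 mm ahead of it and the grasp point (between the pads) lies 159 mm ahead of it; z points along the fingers, y is the direction in which the jaws open and shut (so a half turn about z gives the same grasp; the last joint's range is limited). The gripper opens to 92 mm and grips with 3 to 60 N. Pads are 19 mm wide; open, the fingers measure 130 mm over their backs; the gripper's body (75 mm by 190 mm) begins 47 mm behind the grasp point.
Start: joints at [1.053, 0.342, 1.524, -0, 1.275, -0.146], TCP at [190.708, 489.14, 404.741] pointing down, gripper open.
Joint ranges: [-2.53, 2.53], [-0.77, 2.02], [0.04, 2.7], [-1, 4.14], [0.28, 2.66], [-3.11, 3.11]. Speed limits (rad/s): [2.57, 2.57, 3.14, 3.14, 3.14, 3.14].

INTERFACE

Orientations are given as [roll, pitch, yaw] about the fixed x, y, z axes, in that order (R = Rz(yaw) Ry(pitch) Rx(roll)).
In Python, from plant import get_obs, capture, close_job gives the robot as it stands. The module is installed in compiled form; this text tells all that it offers.
- The arm moves only by the shell command python3 -m pendant 'ROWS'. ROWS is JSON, a list of rows, each a list of 3 entries, a list of its own where there are three numbers: the shift along the tool's x, y, z in m, then the turn, a rotation vector about the tool's x, y, z in rad, then the finger opening in m, from 0 to 0.0918. In form: [[[tx, ty, tz], [wx, wy, wz], fingers], ...]. A call has 1 to 10 rows; each row is the pose to reach, as a shift and turn from the pose commanded when the call began, along the tool's axes at that moment; what a row does not reach only later rows make up. A row lasts 1/12 s, in which the tool goes at most 41.7 mm and 7.16 degrees, less where a joint would pass 70% of its speed; a pose out of reach is approached as far as the arm can. A call with a gripper value outside its range is refused whole. The fingers move at their own pace and stop on an object; the grip force is fixed at half the most. Time passes only in rows, so rows that repeat a pose let the fingers close. It gives the time, the measured TCP pose, the force and the opening at its end, in the units of the state.
- get_obs(): the state, without advancing time (a new reading comes with each control period).
- capture(name): name is "scene" or "top"; returns a dict with "color" (384x512x3 uint8, red, green, blue), "mtx" (3x3 intrinsics, pixels), "dist" ([k1, k2, p1, p2, k3] as OpenCV has them; the pictures are not rectified), "rvec" (rotation vector, rad) and "tvec" (3), from world to camera coordinates, as OpenCV has them. Camera axes: x right, y down, z forward; pixel columns grow to the right and rows downward; lengths in mm; the calibration is good to about 2 mm. A picture is of the moment at which its call begins. There is no depth.
- close_job(): hands the job in, once; it reports no verdict.
The state is a dict: "time": time; "joint_positions": joint angles; "dq": joint speeds; "tau": joint torques, N m; "tool_pos": TCP position; "tcp_rot": TCP orientation; "contact_force": force on the tool from outside, world axes, zero at the start; "moment": the same for the moment, N m; "grip_width": finger opening in mm.
Only numpy, scipy, OpenCV 4.12 (cv2) and the standard library are available. Lean on these libraries where they do the work, as an engineer would, in place of code of your own. Each camera call takes 0.05 s, during which the arm holds its last target. There are 200 camera calls.

## Working session

There is one attempt and no reset: what is moved stays moved. The work goes in short steps, Python scripts to look and compute and a shell command to move; the robot and the scene stay as the last step left them, time stands still between calls to the robot, and variables do not carry over. Pictures are saved under pics/ and viewed, about 8 in all and at most 12, crops included, and the job is handed in when it is done.

```bash
mkdir -p pics
python3 - <<'E'
from plant import *
import cv2,pickle
print(get_obs())
for n in("scene","top"):
    c=capture(n); pickle.dump(c,open(n+".pkl","wb")); cv2.imwrite(f"pics/{n}0.png",c["color"][:,:,::-1]); print(n,c["mtx"],c["dist"],c["rvec"],c["tvec"])
E
```

```text
{'time': 0.0, 'joint_positions': array([ 1.05301489e+00,  3.42667906e-01,  1.52502871e+00, -2.31455695e-05,
        1.27538206e+00, -1.46010001e-01]), 'dq': array([ 0.00143746, -0.00049239, -0.00121964,  0.00047521,  0.00116061,
       -0.00124294]), 'tau': array([ 3.09417806e-05, -4.31236517e+01, -2.44215846e+01,  7.18052150e-02,
        5.60767134e-02, -1.30101571e-04]), 'tool_pos': array([190.62853097, 489.01093979, 404.06913079]), 'tcp_rot': array([-3.14011923e+00, -1.94306143e-04,  2.76982783e+00]), 'contact_force': array([-0.59723556,  0.06670507, -0.30980919]), 'moment': array([ 0.05357541,  0.04805187, -0.00652449]), 'grip_width': 91.93989944926165}
scene [[449.80747137   0.         257.27110683]
 [  0.         449.80747137 194.73915575]
 [  0.           0.           1.        ]] [0.03911538 0.         0.         0.         0.        ] [ 2.50629009  0.47725501 -0.16994228] [-470.05412443  -79.03632914 1784.01103445]
top [[463.51852361   0.         253.02570053]
 [  0.         463.51852361 192.42977725]
 [  0.           0.           1.        ]] [-0.15555126  0.          0.          0.          0.        ] [ 2.21703369 -2.18038226  0.0612313 ] [ -60.40503747  527.37078034 1819.61022482]
```

View pics/scene0.png

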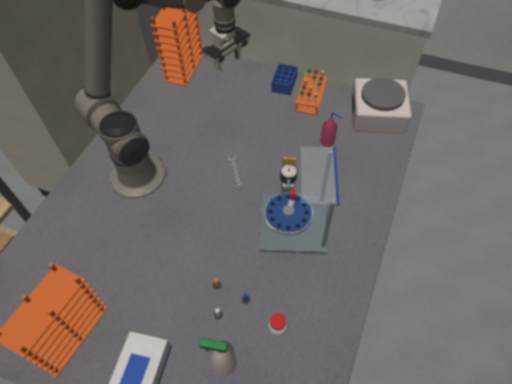

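View pics/top0.png

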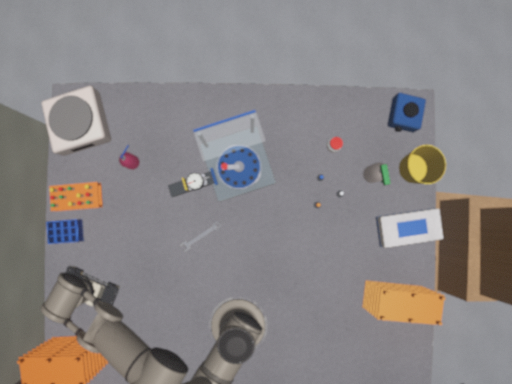

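The scene and top views show the stand at top (238,167), the gauge dial at (195,181) and the yellow plate at about (184,184). The orange marker is at (318,205), and the crank grip at (224,167) points at the gauge. I'll measure these and zoom in.

```bash
cat > h.py <<'E'
import numpy as np,cv2,pickle
from plant import *
def ray(c,uv):
    R,_=cv2.Rodrigues(np.array(c["rvec"],float)); t=np.array(c["tvec"],float).ravel()
    p=cv2.undistortPoints(np.array([[uv]],float),c["mtx"],np.array(c["dist"]))[0,0]
    return -R.T@t, R.T@np.array([p[0],p[1],1.])
def onz(c,uv,z):
    o,d=ray(c,uv); return o+d*(z-o[2])/d[2]
def proj(c,P):
    return cv2.projectPoints(np.array(P,float).reshape(-1,1,3),np.array(c["rvec"],float),np.array(c["tvec"],float),c["mtx"],np.array(c["dist"]))[0][:,0]
def blobs(c,lo,hi,roi=None,amin=4):
    hsv=cv2.cvtColor(c["color"],cv2.COLOR_RGB2HSV); m=cv2.inRange(hsv,np.array(lo),np.array(hi))
    if roi: z=np.zeros_like(m); x0,y0,x1,y1=roi; z[y0:y1,x0:x1]=m[y0:y1,x0:x1]; m=z
    n,_,s,ce=cv2.connectedComponentsWithStats(m)
    return [(tuple(ce[i].round(1)),int(s[i,4]),tuple(s[i,:4])) for i in range(1,n) if s[i,4]>=amin]
def shot(n,tag):
    c=capture(n); pickle.dump(c,open(tag+".pkl","wb")); return c
E
python3 - <<'E'
from h import *
t=pickle.load(open("top.pkl","rb")); s=pickle.load(open("scene.pkl","rb"))
for nm,c,roi in(("top",t,(160,100,400,260)),("scene",s,(190,120,350,384))):
    for col,lo,hi in(("blue",(105,120,60),(130,255,255)),("yellow",(20,120,100),(32,255,255)),("red",(0,140,100),(6,255,255)),("red2",(172,140,100),(180,255,255)),("orange",(7,120,80),(18,255,255))):
        for b in blobs(c,lo,hi,roi): print(nm,col,b)
a=cv2.resize(t["color"][100:240,160,:][None] if 0 else t["color"][100:230,160,None] if 0 else t["color"][100:230,155:355],None,fx=4,fy=4,interpolation=cv2.INTER_CUBIC)
cv2.imwrite("pics/topc.png",a[:,:,::-1])
E
```

```text
top blue ((np.float64(396.2), np.float64(113.0)), 163, (np.int32(392), np.int32(100), np.int32(8), np.int32(26)))
top blue ((np.float64(223.7), np.float64(120.5)), 67, (np.int32(195), np.int32(111), np.int32(59), np.int32(20)))
top blue ((np.float64(240.2), np.float64(167.6)), 819, (np.int32(219), np.int32(148), np.int32(40), np.int32(39)))
top blue ((np.float64(213.4), np.float64(176.2)), 25, (np.int32(211), np.int32(169), np.int32(6), np.int32(15)))
top blue ((np.float64(320.9), np.float64(176.9)), 8, (np.int32(320), np.int32(176), np.int32(3), np.int32(3)))
top blue ((np.float64(398.8), np.float64(227.4)), 11, (np.int32(398), np.int32(224), np.int32(2), np.int32(9)))
top yellow ((np.float64(184.5), np.float64(184.0)), 20, (np.int32(183), np.int32(179), np.int32(4), np.int32(11)))
top red ((np.float64(335.9), np.float64(142.9)), 94, (np.int32(331), np.int32(138), np.int32(11), np.int32(11)))
top red ((np.float64(223.9), np.float64(165.8)), 12, (np.int32(223), np.int32(164), np.int32(3), np.int32(5)))
top red2 ((np.float64(222.9), np.float64(164.6)), 7, (np.int32(222), np.int32(163)
[... 480 characters left out ...]
32(5)))
scene yellow ((np.float64(288.7), np.float64(160.1)), 56, (np.int32(283), np.int32(158), np.int32(12), np.int32(6)))
scene red ((np.float64(292.6), np.float64(191.8)), 18, (np.int32(291), np.int32(190), np.int32(5), np.int32(6)))
scene red ((np.float64(277.4), np.float64(320.9)), 185, (np.int32(270), np.int32(314), np.int32(16), np.int32(15)))
scene red2 ((np.float64(328.0), np.float64(131.6)), 111, (np.int32(322), np.int32(120), np.int32(13), np.int32(24)))
scene red2 ((np.float64(291.5), np.float64(193.5)), 13, (np.int32(290), np.int32(190), np.int32(5), np.int32(7)))
scene orange ((np.float64(215.8), np.float64(281.6)), 21, (np.int32(214), np.int32(279), np.int32(4), np.int32(7)))
```

View pics/topc.png

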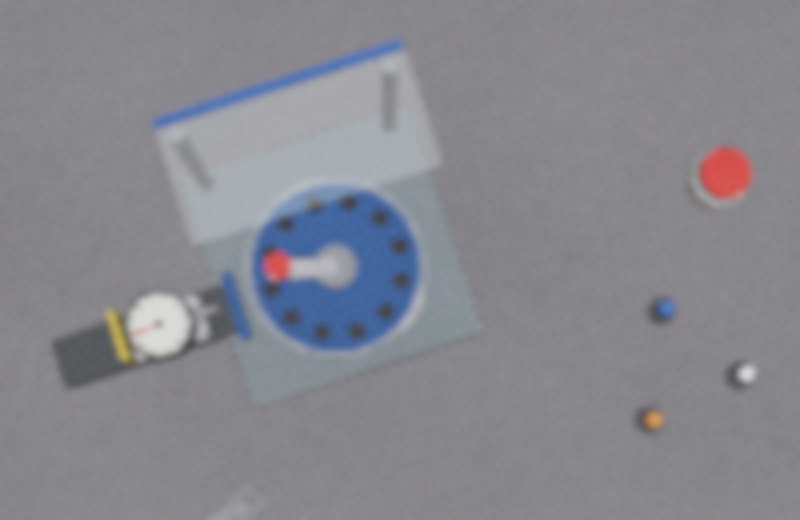

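Run:
```python
from h import *
np.set_printoptions(precision=1,suppress=True)
t=pickle.load(open("top.pkl","rb")); s=pickle.load(open("scene.pkl","rb"))
f=lambda x,y:(155+(x-1.5)/4,100+(y-1.5)/4)
for n,uv,z in(("rotor",f(335.5,267),80),("grip",(223.5,165.4),128),("dial",f(159,323),88),("plate",(184.5,184),115),("orange",(318,204.3),42),("blue",(320.9,176.9),42),("white",f(743,373),42),("jar",(335.9,142.9),75),("b1",f(483,328),20),("b2",f(260,404),20),("shL",f(192,243),300),("shR",f(441,164),300),("bF1",f(156,122),300),("bF2",f(402,42),300),("wash",(129,160),100),("spray",(376,172),100),("wr",(200,236),3)):
    print(n,onz(t,uv,z))
for n,uv,z in(("rotor",(288,213.5),80),("orange",(215.8,281.6),32),("grip",(292.3,192.3),120),("plate",(288.7,160.1),105),("jar",(277.4,320.9),70),("spray",(222,358),80),("wash",(328.5,130),80)):
    print("S",n,onz(s,uv,z))
```

```text
rotor [623.7   5.9  80. ]
grip [621.4  60.5 128. ]
dial [566.7 172.7  88. ]
plate [550.5 206.3 115. ]
orange [ 484.7 -305.8   42. ]
blue [ 592.2 -316.3   42. ]
white [ 530.9 -393.8   42. ]
jar [ 722.6 -369.    75. ]
b1 [ 572.2 -139.1   20. ]
b2 [493.4  79.4  20. ]
shL [618.7 120.7 300. ]
shR [688.9 -87.1 300. ]
bF1 [721.  153.7 300. ]
bF2 [792.7 -52.6 300. ]
wash [640.  424.8 100. ]
spray [ 610.1 -520.3  100. ]
wr [352.2 155.9   3. ]
S rotor [625.5  -3.8  80. ]
S orange [ 484.1 -310.9   32. ]
S grip [617.   60.1 120. ]
S plate [553.3 203.1 105. ]
S jar [ 722.9 -371.8   70. ]
S spray [ 612.8 -534.9   80. ]
S wash [643.7 423.4  80. ]
```

```bash
cat >> h.py <<'E'
from scipy.spatial.transform import Rotation as Ro
C=np.array([624.5,5.,0.]); PSI=0.347; LEAN=np.radians(28)
xs=np.array([np.cos(PSI),np.sin(PSI),0]); ys=np.array([-np.sin(PSI),np.cos(PSI),0]); zz=np.array([0,0,1.])
def toolR(lean=LEAN):
    a=-zz*np.cos(lean)+xs*np.sin(lean); return np.c_[np.cross(ys,a),ys,a]
def cur():
    o=get_obs(); R=Ro.from_euler('xyz',o["tcp_rot"]).as_matrix(); return o,o["tool_pos"],R
def to_stand(p): d=p-C; return np.array([d@xs,d@ys,d[2]])
def grasp_now():
    o,p,R=cur(); return to_stand(p+159*R[:,2])
def goal(ps,lean=LEAN):
    "rows shift (m) and rotvec to bring grasp point to stand coords ps (mm)"
    o,p,R=cur(); Rg=toolR(lean); pg=C+ps[0]*xs+ps[1]*ys+ps[2]*zz-159*Rg[:,2]
    print("goal",ps,"shift",(R.T@(pg-p)/1000).round(4).tolist(),"rot",Ro.from_matrix(R.T@Rg).as_rotvec().round(4).tolist(),"| tcp",pg.round(0))
def st():
    o=get_obs(); print("t",round(o["time"],2),"grasp",grasp_now().round(1),"F",o["contact_force"].round(1),"w",round(o["grip_width"],1),"q",o["joint_positions"].round(2))
E
python3 -c "
from h import *
st();goal([0,250,180])"
```

```text
t 0.1 grasp [-243.6  602.6  245.1] F [ 0.4  0.  -0.6] w 92.0 q [ 1.05  0.34  1.52  0.    1.28 -0.15]
goal [0, 250, 180] shift [-0.3593, -0.1542, 0.0839] rot [-0.1768, -0.468, -0.7039] | tcp [469. 215. 320.]
```

```bash
python3 -m pendant '[[[-0.3593,-0.1542,0.0839],[-0.1768,-0.468,-0.7039],0.0],[[-0.3593,-0.1542,0.0839],[-0.1768,-0.468,-0.7039],0.0],[[-0.3593,-0.1542,0.0839],[-0.1768,-0.468,-0.7039],0.0],[[-0.3593,-0.1542,0.0839],[-0.1768,-0.468,-0.7039],0.0],[[-0.3593,-0.1542,0.0839],[-0.1768,-0.468,-0.7039],0.0],[[-0.3593,-0.1542,0.0839],[-0.1768,-0.468,-0.7039],0.0],[[-0.3593,-0.1542,0.0839],[-0.1768,-0.468,-0.7039],0.0],[[-0.3593,-0.1542,0.0839],[-0.1768,-0.468,-0.7039],0.0],[[-0.3593,-0.1542,0.0839],[-0.1768,-0.468,-0.7039],0.0],[[-0.3593,-0.1542,0.0839],[-0.1768,-0.468,-0.7039],0.0]]'
python3 -c "
from h import *
st();goal([0,250,180]);goal([0,250,106])"
```

```text
time: 0.93
tool_pos: [470.6, 212.8, 320.2]
tcp_rot: [3.141, 0.49, -2.796]
contact_force: [0.3, 0.4, -0.8]
grip_width: 30.2
t 0.93 grasp [  0.8 247.8 179.8] F [ 0.3  0.4 -0.8] w 30.2 q [ 0.27  0.33  1.86  0.09  0.46 -1.72]
goal [0, 250, 180] shift [0.0004, 0.0022, -0.0005] rot [0.0002, 0.001, -0.0009] | tcp [469. 215. 320.]
goal [0, 250, 106] shift [0.0352, 0.0022, 0.0648] rot [0.0002, 0.001, -0.0009] | tcp [469. 215. 246.]
```

```bash
python3 -m pendant '[[[0.0176,0.002,0.0324],[0,0,0],0.0],[[0.0352,0.002,0.0648],[0,0,0],0.0],[[0.0352,0.002,0.0648],[0,0,0],0.0],[[0.0352,0.002,0.0648],[0,0,0],0.0],[[0.0352,0.002,0.0648],[0,0,0],0.0]]'
python3 -m pendant '[[[0,-0.006,0],[0,0,0],0.0],[[0,-0.012,0],[0,0,0],0.0],[[0,-0.018,0],[0,0,0],0.0],[[0,-0.024,0],[0,0,0],0.0],[[0,-0.030,0],[0,0,0],0.0],[[0,-0.036,0],[0,0,0],0.0],[[0,-0.042,0],[0,0,0],0.0],[[0,-0.048,0],[0,0,0],0.0]]'
python3 - <<'E'
from h import *
st()
t=shot("top","t1"); s=shot("scene","s1")
a=cv2.resize(t["color"][130:230,150:283],None,fx=4,fy=4,interpolation=cv2.INTER_CUBIC); b=cv2.resize(s["color"][130:255,230:360],None,fx=3.2,fy=3.2,interpolation=cv2.INTER_CUBIC)[:400]
im=np.zeros((400,a.shape[1]//1+b.shape[1],3),np.uint8); im[:a.shape[0],:a.shape[1]]=a[:400]; im[:b.shape[0],a.shape[1]:]=b
cv2.imwrite("pics/p1.png",cv2.resize(im,None,fx=.84,fy=.84)[:,:,::-1])
E
```

```text
time: 1.35
tool_pos: [470.9, 217.7, 251.7]
tcp_rot: [3.141, 0.49, -2.795]
contact_force: [0.4, 0.2, 0.8]
grip_width: 0.8
time: 2.02
tool_pos: [486.9, 173.0, 253.1]
tcp_rot: [3.141, 0.492, -2.793]
contact_force: [-2.0, 3.8, 0.9]
grip_width: 0.8
t 2.02 grasp [  2.8 205.  112.9] F [-2.   3.8  0.9] w 0.8 q [ 0.17  0.44  1.94  0.29  0.3  -2.01]
```

View pics/p1.png

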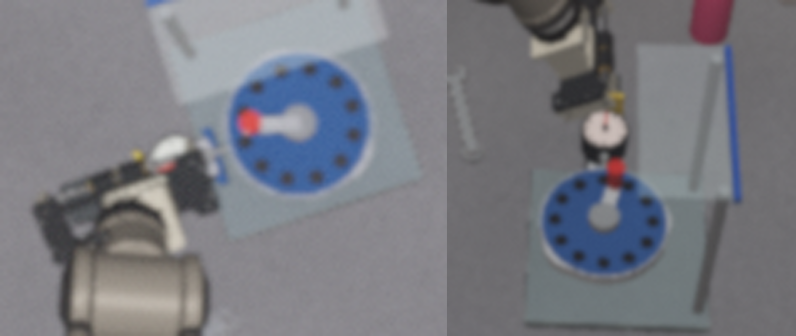

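The scene view shows the fingers at the yellow plate and the needle (crop 605,120) still at rest. Joint 5 is near its limit, so I'll use a 25° lean from now on and continue the push.

```bash
sed -i 's/radians(28)/radians(25)/' h.py; python3 -c "
from h import *
st();goal([0,195,108]);goal([0,185,108])"
```

```text
t 2.12 grasp [  2.9 204.2 112.7] F [0.2 0.9 0.1] w 0.5 q [ 0.17  0.44  1.94  0.29  0.29 -2.01]
goal [0, 195, 108] shift [-0.004, -0.0091, 0.003] rot [0.0003, 0.0554, 0.0004] | tcp [495. 166. 252.]
goal [0, 185, 108] shift [-0.004, -0.0191, 0.003] rot [0.0003, 0.0554, 0.0004] | tcp [498. 156. 252.]
```

```bash
python3 -m pendant '[[[-0.004,-0.004,0.003],[0,0.055,0],0.0],[[-0.004,-0.009,0.003],[0,0.055,0],0.0],[[-0.004,-0.012,0.003],[0,0.055,0],0.0],[[-0.004,-0.015,0.003],[0,0.055,0],0.0],[[-0.004,-0.015,0.003],[0,0.055,0],0.0]]'
python3 -c "
from h import *
st()"
python3 -m pendant '[[[0,-0.003,0],[0,0,0],0.0],[[0,-0.006,0],[0,0,0],0.0],[[0,-0.006,0],[0,0,0],0.0]]'
python3 -c "
from h import *
st()"
```

```text
time: 2.53
tool_pos: [493.4, 168.5, 252.1]
tcp_rot: [3.129, 0.432, -2.791]
contact_force: [-16.2, 65.1, 8.9]
grip_width: 0.2
t 2.53 grasp [ -1.1 200.6 107.8] F [-16.2  65.1   8.9] w 0.2 q [ 0.16  0.45  1.9   0.25  0.38 -1.98]
time: 2.78
tool_pos: [494.0, 167.2, 252.4]
tcp_rot: [3.123, 0.43, -2.789]
contact_force: [-20.4, 98.6, 12.6]
grip_width: 0.0
t 2.78 grasp [ -1.3 200.2 107.9] F [-20.4  98.6  12.6] w 0.0 q [ 0.15  0.45  1.9   0.27  0.39 -2.01]
```

```bash
python3 -m pendant '[[[0,0.010,0],[0,0,0],0.0],[[0,0.020,0],[0,0,0],0.0],[[0,0.025,0],[0,0,0],0.0],[[-0.015,0.025,-0.032],[0,0,0],0.0],[[-0.030,0.025,-0.064],[0,0,0],0.0],[[-0.030,0.025,-0.064],[0,0,0],0.03]]'
python3 - <<'E'
from h import *
st()
t=shot("top","t2"); s=shot("scene","s2")
for nm,c,roi,z in(("top",t,(160,130,300,230),128),("scene",s,(240,140,340,250),122)):
    for col,lo,hi in(("yellow",(20,120,100),(32,255,255)),("red",(0,120,90),(8,255,255)),("red2",(170,120,90),(180,255,255))):
        for b in blobs(c,lo,hi,roi): print(nm,col,b[0],b[1],to_stand(onz(c,b[0],z)).round(1))
b=cv2.resize(s["color"][140:240,240:360],None,fx=5,fy=5,interpolation=cv2.INTER_CUBIC)
cv2.imwrite("pics/p2.png",b[:,:,::-1])
goal([15,53,180]);goal([15,53,118])
E
```

```text
time: 3.28
tool_pos: [492.5, 178.0, 327.6]
tcp_rot: [-3.14, 0.445, -2.794]
contact_force: [1.7, -0.1, 0.4]
grip_width: 3.3
t 3.28 grasp [  3.2 207.3 184.1] F [ 1.7 -0.1  0.4] w 3.3 q [ 0.18  0.33  1.82  0.13  0.55 -1.83]
top red (np.float64(224.2), np.float64(165.8)) 13 [ 13.7  51.3 128. ]
top red2 (np.float64(223.6), np.float64(165.5)) 14 [ 15.5  53.  128. ]
scene yellow (np.float64(288.4), np.float64(167.5)) 66 [ -1.6 162.4 122. ]
scene red (np.float64(292.2), np.float64(191.7)) 25 [ 11.2  55.5 122. ]
scene red2 (np.float64(326.9), np.float64(142.1)) 61 [144.2 286.8 122. ]
scene red2 (np.float64(291.8), np.float64(195.2)) 21 [  9.7  40.6 122. ]
goal [15, 53, 180] shift [-0.0141, -0.1546, 0.0049] rot [-0.0001, 0.0, -0.0003] | tcp [557.  37. 324.]
goal [15, 53, 118] shift [0.0121, -0.1546, 0.0611] rot [-0.0001, 0.0, -0.0003] | tcp [557.  37. 262.]
```

View pics/p2.png

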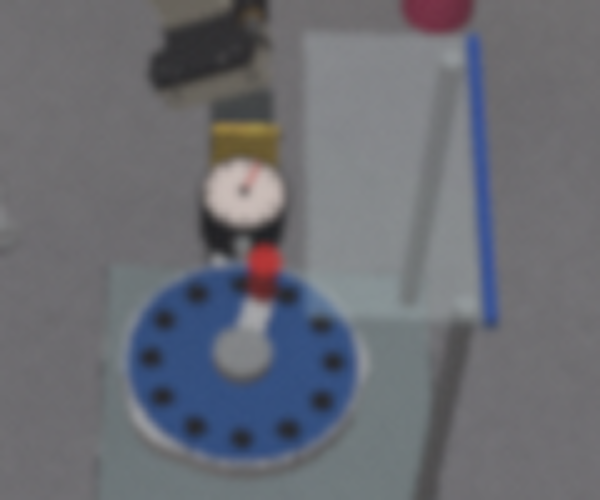

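The needle reads about 0.4 at scene (289,178), so the gauge is home. Next I'll grip the crank.

```bash
python3 -m pendant '[[[-0.003,-0.035,0.001],[0,0,0],0.05],[[-0.006,-0.07,0.002],[0,0,0],0.05],[[-0.010,-0.11,0.004],[0,0,0],0.05],[[-0.0141,-0.1546,0.0049],[0,0,0],0.05],[[-0.0141,-0.1546,0.0049],[0,0,0],0.05],[[-0.0141,-0.1546,0.0049],[0,0,0],0.05]]'
python3 -c "
from h import *
st();goal([15,53,119])"
```

```text
time: 3.88
tool_pos: [557.5, 34.6, 320.2]
tcp_rot: [3.14, 0.429, -2.8]
contact_force: [-0.7, -0.1, 0.2]
grip_width: 48.2
t 3.88 grasp [ 13.2  50.6 175.6] F [-0.7 -0.1  0.2] w 48.2 q [-0.12  0.41  1.72  0.32  0.65 -2.25]
goal [15, 53, 119] shift [0.0231, 0.0022, 0.0522] rot [-0.0005, -0.0074, -0.0051] | tcp [557.  37. 263.]
```

```bash
python3 -m pendant '[[[0.012,0.002,0.026],[0,-0.007,-0.005],0.05],[[0.023,0.002,0.052],[0,-0.007,-0.005],0.05],[[0.023,0.002,0.052],[0,-0.007,-0.005],0.05],[[0.023,0.002,0.052],[0,-0.007,-0.005],0.018],[[0.023,0.002,0.052],[0,-0.007,-0.005],0.01],[[0.023,0.002,0.052],[0,-0.007,-0.005],0.01],[[0.023,0.002,0.052],[0,-0.007,-0.005],0.01],[[0.023,0.002,0.052],[0,-0.007,-0.005],0.01]]'
cat >> h.py <<'E'
def needle(tag=None,show=False):
    "needle angle estimate from scene view (rad, clockwise from +ys), red pixels on dial z=90"
    c=capture("scene"); dc=C+132*ys*1.0+90*zz
    out=[]; img=c["color"].astype(float)
    uv0=proj(c,[C+GC[0]*xs+GC[1]*ys+89*zz])[0]
    ws=[]
    x0,y0=uv0.astype(int)
    for v in range(y0-11,y0+12):
        for u in range(x0-11,x0+12):
            p=to_stand(onz(c,(u,v),89))-np.array([GC[0],GC[1],89]); r=np.hypot(p[0],p[1])
            if 7<r<29:
                red=img[v,u,0]-img[v,u,1:].mean()
                if red>25: ws.append((red,p[0],p[1]))
    if tag: cv2.imwrite(f"pics/{tag}.png",cv2.resize(c["color"][y0-60:y0+70,x0-70:x0+70],None,fx=4,fy=4,interpolation=cv2.INTER_CUBIC)[:,:,::-1])
    if not ws: return None,0
    w=np.array(ws); a=np.arctan2((w[:,0]*w[:,1+0]*0+w[:,0]*w[:,1]).sum(),(w[:,0]*w[:,2]).sum()); return round(float(a)%6.283,2),len(ws)
GC=(0.,128.)
def scan(tag=None):
    g=grasp_now(); o=get_obs(); a=needle(tag)
    print("t",round(o["time"],2),"rotor",round(float(np.arctan2(-g[0],g[1])),2),"r",round(float(np.hypot(g[0],g[1])),1),"z",round(g[2],1),"needle",a,"F",o["contact_force"].round(0),"w",round(o["grip_width"],1))
E
python3 - <<'E'
from h import *
c=pickle.load(open("s2.pkl","rb"))
print("dial",to_stand(onz(c,(288.7,178),88)))
st();scan("p3");goal([15,53,119])
E
```

```text
time: 4.55
tool_pos: [558.4, 37.8, 266.2]
tcp_rot: [-3.134, 0.443, -2.788]
contact_force: [3.5, -15.1, -2.9]
grip_width: 22.1
dial [  0.80754991 140.08417448  88.        ]
t 4.55 grasp [ 17.   52.5 122.5] F [  3.5 -15.1  -2.9] w 22.1 q [-0.12  0.48  1.78  0.4   0.51 -2.35]
t 4.55 rotor -0.31 r 55.2 z 122.5 needle (None, 0) F [  4. -15.  -3.] w 22.1
goal [15, 53, 119] shift [0.0023, -0.0001, 0.0023] rot [-0.005, 0.006, 0.005] | tcp [557.  37. 263.]
```

View pics/p3.png

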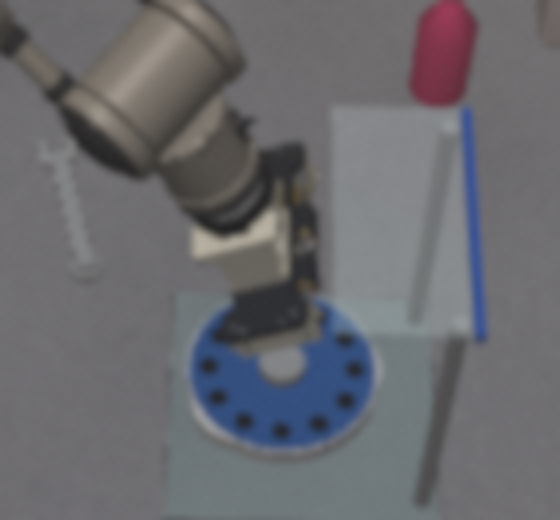

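The scene view shows the gripper on the crank (about 265,320), with the dial hidden for the moment. I'll work out the arc rows.

```bash
sed -i 's/C=np.array(\[624.5,5.,0.\])/C=np.array([624.,6.5,0.])/; s/^GC=.*/GC=(1.,138.)/' h.py
cat > arc.py <<'E'
import sys,numpy as np
a0,n,d=float(sys.argv[1]),int(sys.argv[2]),float(sys.argv[3])
P=lambda a:52*np.array([-np.sin(a),np.cos(a)])
for k in range(n):
    r=[]
    for j in (1,2,3):
        q=(P(a0+j*d)-P(a0))/1000; r.append([round(-.906*q[0],4),round(q[1],4),round(.4226*q[0],4)])
    a0+=3*d; print(round(a0,2),r)
E
python3 -c "
from h import *
st()"; python3 arc.py -0.32 21 0.1
```

```text
t 4.6 grasp [ 16.9  50.7 122.5] F [  4.5 -12.1  -3. ] w 21.5 q [-0.12  0.48  1.78  0.4   0.51 -2.35]
-0.02 [[np.float64(0.0045), np.float64(0.0014), np.float64(-0.0021)], [np.float64(0.0092), np.float64(0.0023), np.float64(-0.0043)], [np.float64(0.0139), np.float64(0.0026), np.float64(-0.0065)]]
0.28 [[np.float64(0.0047), np.float64(-0.0002), np.float64(-0.0022)], [np.float64(0.0094), np.float64(-0.0008), np.float64(-0.0044)], [np.float64(0.014), np.float64(-0.002), np.float64(-0.0065)]]
0.58 [[np.float64(0.0045), np.float64(-0.0017), np.float64(-0.0021)], [np.float64(0.0087), np.float64(-0.0039), np.float64(-0.0041)], [np.float64(0.0128), np.float64(-0.0065), np.float64(-0.006)]]
0.88 [[np.float64(0.0038), np.float64(-0.0031), np.float64(-0.0018)], [np.float64(0.0073), np.float64(-0.0065), np.float64(-0.0034)], [np.float64(0.0105), np.float64(-0.0104), np.float64(-0.0049)]]
1.18 [[np.float64(0.0028), np.float64(-0.0042), np.float64(-0.0013)], [np.float64(0.0052), np.float64(-0.0086), np.float64(-0.0024)], [np.float64(0.0072), np.float64(-0.0133), np.float64(-0.0034)]]
1.48 [[np.floa
[... 2412 characters left out ...]
float64(0.0016), np.float64(0.0102), np.float64(-0.0007)], [np.float64(0.003), np.float64(0.0152), np.float64(-0.0014)]]
5.38 [[np.float64(0.0019), np.float64(0.0048), np.float64(-0.0009)], [np.float64(0.0042), np.float64(0.0093), np.float64(-0.002)], [np.float64(0.007), np.float64(0.0135), np.float64(-0.0032)]]
5.68 [[np.float64(0.0031), np.float64(0.0039), np.float64(-0.0014)], [np.float64(0.0065), np.float64(0.0075), np.float64(-0.003)], [np.float64(0.0103), np.float64(0.0106), np.float64(-0.0048)]]
5.98 [[np.float64(0.004), np.float64(0.0027), np.float64(-0.0019)], [np.float64(0.0082), np.float64(0.005), np.float64(-0.0038)], [np.float64(0.0127), np.float64(0.0068), np.float64(-0.0059)]]
```

```bash
S='from h import *;scan()'
python3 -m pendant '[[[0.0045,0.0014,-0.0021],[0,0,0],0.01],[[0.0092,0.0023,-0.0043],[0,0,0],0.01],[[0.0139,0.0026,-0.0065],[0,0,0],0.01]]' >/dev/null; python3 -c "$S"
python3 -m pendant '[[[0.0047,-0.0002,-0.0022],[0,0,0],0.01],[[0.0094,-0.0008,-0.0044],[0,0,0],0.01],[[0.014,-0.002,-0.0065],[0,0,0],0.01]]' >/dev/null; python3 -c "$S"
python3 -m pendant '[[[0.0045,-0.0017,-0.0021],[0,0,0],0.01],[[0.0087,-0.0039,-0.0041],[0,0,0],0.01],[[0.0128,-0.0065,-0.006],[0,0,0],0.01]]' >/dev/null; python3 -c "from h import *;scan('p4');st()"
```

```text
t 4.85 rotor -0.04 r 52.8 z 122.6 needle (None, 0) F [ 13. -11.  -8.] w 21.6
t 5.15 rotor 0.24 r 52.0 z 122.6 needle (0.28, 10) F [ 16.  -9. -10.] w 21.0
t 5.45 rotor 0.54 r 51.3 z 122.7 needle (0.28, 10) F [ 19.  -5. -13.] w 21.6
t 5.5 grasp [-26.8  43.6 122.6] F [14.6 -9.7 -9.9] w 21.2 q [-0.17  0.42  1.89  0.47  0.48 -2.48]
```

View pics/p4.png

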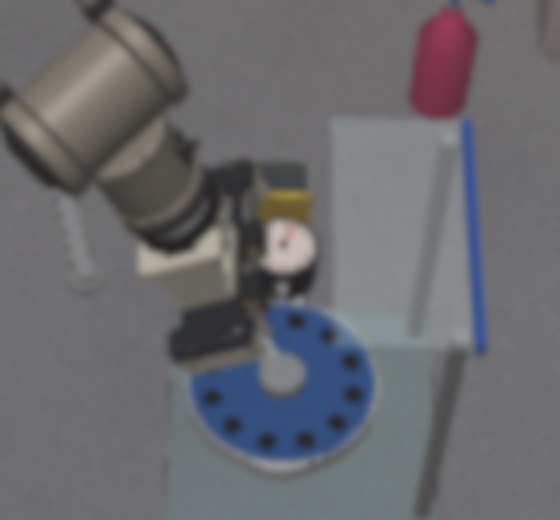

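The dial (crop 285,243) is now clear, with the needle at about 0.4. The rotor follows the arm, so I'll keep turning.

```bash
S='from h import *;scan()'
python3 -m pendant '[[[0.0038,-0.0031,-0.0018],[0,0,0],0.01],[[0.0073,-0.0065,-0.0034],[0,0,0],0.01],[[0.0105,-0.0104,-0.0049],[0,0,0],0.01]]' >/dev/null; python3 -c "$S"
python3 -m pendant '[[[0.0028,-0.0042,-0.0013],[0,0,0],0.01],[[0.0052,-0.0086,-0.0024],[0,0,0],0.01],[[0.0072,-0.0133,-0.0034],[0,0,0],0.01]]' >/dev/null; python3 -c "$S"
python3 -m pendant '[[[0.0016,-0.0049,-0.0007],[0,0,0],0.01],[[0.0027,-0.0099,-0.0013],[0,0,0],0.01],[[0.0034,-0.0151,-0.0016],[0,0,0],0.01]]' >/dev/null; python3 -c "$S"
python3 -m pendant '[[[0.0002,-0.0052,-0.0001],[0,0,0],0.01],[[-0.0001,-0.0104,0],[0,0,0],0.01],[[-0.0008,-0.0155,0.0004],[0,0,0],0.01]]' >/dev/null; python3 -c "$S"
python3 -m pendant '[[[-0.0012,-0.005,0.0006],[0,0,0],0.01],[[-0.0029,-0.0099,0.0013],[0,0,0],0.01],[[-0.0049,-0.0145,0.0023],[0,0,0],0.01]]' >/dev/null; python3 -c "$S"
python3 -m pendant '[[[-0.0025,-0.0044,0.0012],[0,0,0],0.01],[[-0.0054,-0.0085,0.0025],[0,0,0],0.01],[[-0.0086,-0.0123,0.004],[0,0,0],0.01]]' >/dev/null; python3 -c "from h import *;scan('p5');st()"
```

```text
t 5.75 rotor 0.83 r 50.7 z 122.7 needle (0.29, 11) F [ 21.  -0. -14.] w 21.5
t 6.05 rotor 1.12 r 50.3 z 122.7 needle (1.38, 9) F [ 21.   6. -12.] w 21.5
t 6.35 rotor 1.41 r 50.0 z 122.6 needle (0.94, 9) F [18. 11. -8.] w 21.5
t 6.65 rotor 1.69 r 49.6 z 122.4 needle (0.29, 11) F [ 7. 12.  1.] w 21.4
t 6.95 rotor 1.98 r 49.2 z 122.2 needle (0.29, 11) F [-4.  6.  8.] w 21.1
t 7.25 rotor 2.3 r 49.2 z 122.2 needle (0.29, 11) F [-10.  -2.  11.] w 21.3
t 7.3 grasp [-36.  -34.  122.3] F [-4.6 -1.3  6.3] w 21.3 q [-0.32  0.46  1.82  0.51  0.57 -2.64]
```

```bash
S='from h import *;scan()'
python3 -m pendant '[[[-0.0036,-0.0034,0.0017],[0,0,0],0.01],[[-0.0074,-0.0064,0.0035],[0,0,0],0.01],[[-0.0115,-0.0089,0.0054],[0,0,0],0.01]]' >/dev/null; python3 -c "$S"
python3 -m pendant '[[[-0.0043,-0.0021,0.002],[0,0,0],0.01],[[-0.0088,-0.0037,0.0041],[0,0,0],0.01],[[-0.0134,-0.0048,0.0063],[0,0,0],0.01]]' >/dev/null; python3 -c "$S"
python3 -m pendant '[[[-0.0047,-0.0006,0.0022],[0,0,0],0.01],[[-0.0094,-0.0006,0.0044],[0,0,0],0.01],[[-0.0141,-0.0002,0.0066],[0,0,0],0.01]]' >/dev/null; python3 -c "$S"
python3 -m pendant '[[[-0.0046,0.001,0.0022],[0,0,0],0.01],[[-0.0091,0.0025,0.0043],[0,0,0],0.01],[[-0.0135,0.0044,0.0063],[0,0,0],0.01]]' >/dev/null; python3 -c "$S"
python3 -m pendant '[[[-0.0042,0.0024,0.0019],[0,0,0],0.01],[[-0.0081,0.0053,0.0038],[0,0,0],0.01],[[-0.0117,0.0086,0.0055],[0,0,0],0.01]]' >/dev/null; python3 -c "$S"
python3 -m pendant '[[[-0.0033,0.0037,0.0015],[0,0,0],0.01],[[-0.0063,0.0077,0.0029],[0,0,0],0.01],[[-0.0089,0.0121,0.0041],[0,0,0],0.01]]' >/dev/null; python3 -c "from h import *;scan('p6');st()"
```

```text
t 7.55 rotor 2.63 r 49.8 z 122.2 needle (0.29, 11) F [-9. -9.  8.] w 21.3
t 7.85 rotor 2.96 r 50.7 z 122.3 needle (0.28, 10) F [ -6. -14.   6.] w 21.2
t 8.15 rotor -3.01 r 51.6 z 122.4 needle (0.28, 10) F [ -1. -14.   1.] w 21.3
t 8.45 rotor -2.71 r 52.5 z 122.5 needle (None, 0) F [  2. -16.  -0.] w 21.5
t 8.75 rotor -2.4 r 53.3 z 122.5 needle (None, 0) F [  9. -14.  -6.] w 21.7
t 9.05 rotor -2.09 r 53.8 z 122.7 needle (0.38, 2) F [ 15. -11.  -9.] w 21.3
t 9.1 grasp [ 47.2 -25.6 122.7] F [ 18.2  -8.2 -10.7] w 20.8 q [-0.22  0.56  1.63  0.41  0.6  -2.43]
```

View pics/p6.png

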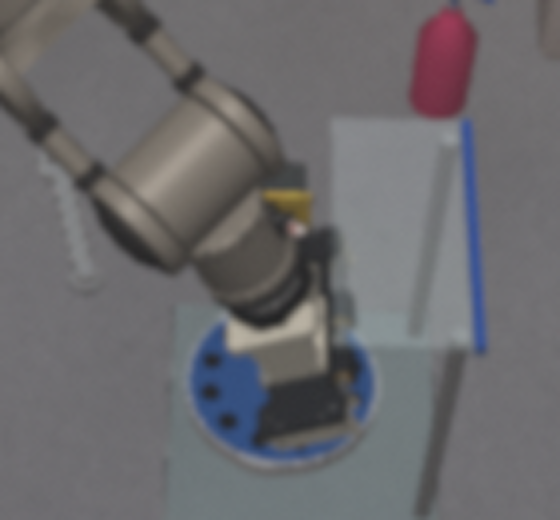

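The wrist hides the dial in the scene view here, so I'll add the top camera and finish the turn.

```bash
cat >> h.py <<'E'
def needle2(cam,tag=None):
    c=capture(cam); g=(1.,138.) if cam=="scene" else (2.6,131.)
    img=c["color"].astype(float); x0,y0=proj(c,[C+g[0]*xs+g[1]*ys+89*zz])[0].round().astype(int); ws=[];white=0
    for v in range(y0-11,y0+12):
        for u in range(x0-11,x0+12):
            p=to_stand(onz(c,(u,v),89))-np.array([g[0],g[1],89]); r=np.hypot(p[0],p[1])
            if r<29 and img[v,u].min()>150: white+=1
            if 6<r<27:
                red=img[v,u,0]-img[v,u,1:].mean()
                if red>22: ws.append((red,p[0],p[1]))
    if tag: cv2.imwrite(f"pics/{tag}.png",cv2.resize(c["color"][y0-40:y0+60,x0-50:x0+80],None,fx=5,fy=5,interpolation=cv2.INTER_CUBIC)[:,:,::-1])
    if not ws: return None,0,white
    w=np.array(ws); return round(float(np.arctan2((w[:,0]*w[:,1]).sum(),(w[:,0]*w[:,2]).sum()))%6.283,2),len(ws),white
def scan(tag=None):
    g=grasp_now(); o=get_obs()
    print("t",round(o["time"],2),"rotor",round(float(np.arctan2(-g[0],g[1])),2),"r",round(float(np.hypot(g[0],g[1])),1),"S",needle2("scene"),"T",needle2("top",tag),"F",o["contact_force"].round(0),"w",round(o["grip_width"],1))
E
S='from h import *;scan()'
python3 -c "from h import *;scan('p7')"
python3 -m pendant '[[[-0.0022,0.0046,0.001],[0,0,0],0.01],[[-0.0039,0.0094,0.0018],[0,0,0],0.01],[[-0.0053,0.0144,0.0025],[0,0,0],0.01]]' >/dev/null; python3 -c "$S"
python3 -m pendant '[[[-0.0009,0.0051,0.0004],[0,0,0],0.01],[[-0.0012,0.0103,0.0006],[0,0,0],0.01],[[-0.0012,0.0155,0.0005],[0,0,0],0.01]]' >/dev/null; python3 -c "$S"
python3 -m pendant '[[[0.0006,0.0052,-0.0003],[0,0,0],0.01],[[0.0016,0.0102,-0.0007],[0,0,0],0.01],[[0.003,0.0152,-0.0014],[0,0,0],0.01]]' >/dev/null; python3 -c "$S"
python3 -m pendant '[[[0.0019,0.0048,-0.0009],[0,0,0],0.01],[[0.0042,0.0093,-0.002],[0,0,0],0.01],[[0.007,0.0135,-0.0032],[0,0,0],0.01]]' >/dev/null; python3 -c "$S"
python3 -m pendant '[[[0.0031,0.0039,-0.0014],[0,0,0],0.01],[[0.0065,0.0075,-0.003],[0,0,0],0.01],[[0.0103,0.0106,-0.0048],[0,0,0],0.01]]' >/dev/null; python3 -c "$S"
python3 -m pendant '[[[0.004,0.0027,-0.0019],[0,0,0],0.01],[[0.0082,0.005,-0.0038],[0,0,0],0.01],[[0.0127,0.0068,-0.0059],[0,0,0],0.01]]' >/dev/null; python3 -c "$S"
```

```text
t 9.1 rotor -2.07 r 53.7 S (0.35, 1, 0) T (0.26, 2, 163) F [ 18.  -8. -11.] w 20.8
t 9.45 rotor -1.78 r 54.2 S (None, 0, 0) T (0.26, 2, 162) F [17. -6. -9.] w 21.5
t 9.8 rotor -1.47 r 54.5 S (None, 0, 0) T (0.26, 1, 152) F [14. -2. -6.] w 21.0
t 10.15 rotor -1.16 r 54.6 S (None, 0, 1) T (0.26, 1, 127) F [ 8. -3. -3.] w 21.6
t 10.5 rotor -0.87 r 54.5 S (None, 0, 19) T (0.26, 2, 71) F [ 5. -7. -0.] w 21.4
t 10.85 rotor -0.59 r 54.1 S (None, 0, 18) T (0.25, 3, 36) F [  5. -10.   1.] w 20.9
t 11.2 rotor -0.31 r 53.5 S (None, 0, 17) T (None, 0, 27) F [  9. -12.  -2.] w 21.2
```

View pics/p7.png

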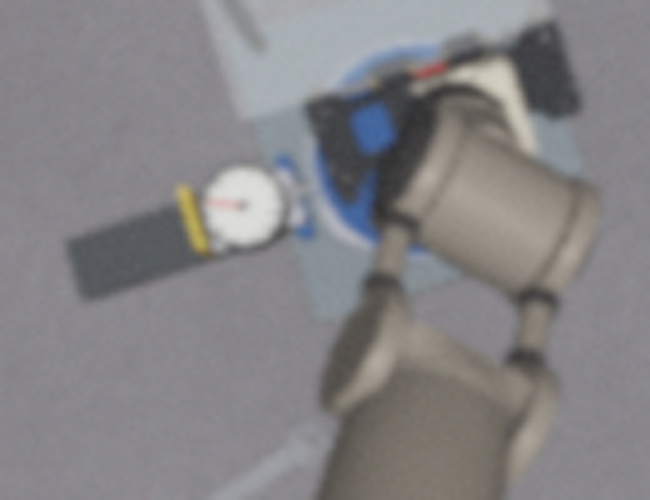

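The turn is complete. Only crank angles -3.0 to -2.1 went unread, and the rim seen at the start also puts the high spot near -2.7. I'll go back there, reading with the top camera.

```bash
sed -i 's/round(-.906\*q\[0\],4),round(q\[1\],4),round(.4226\*q\[0\],4)/*(float(round(v,4)) for v in (-.906*q[0],q[1],.4226*q[0]))/; s/for j in (1,2,3)/for j in range(1,10)/; s/3\*d/9*d/' arc.py; python3 arc.py -0.31 2 -0.1; sed -i 's/range(1,10)/(1,2)/; s/9\*d/2*d/' arc.py;python3 arc.py -2.11 6 -0.06
```

```text
-1.21 [[-0.0044, -0.0018, 0.0021], [-0.0086, -0.0041, 0.004], [-0.0126, -0.0069, 0.0059], [-0.0163, -0.0101, 0.0076], [-0.0198, -0.0137, 0.0092], [-0.0228, -0.0176, 0.0106], [-0.0255, -0.0219, 0.0119], [-0.0278, -0.0264, 0.013], [-0.0297, -0.0312, 0.0139]]
-2.11 [[-0.0014, -0.0049, 0.0007], [-0.0024, -0.01, 0.0011], [-0.0029, -0.0152, 0.0014], [-0.003, -0.0204, 0.0014], [-0.0026, -0.0256, 0.0012], [-0.0017, -0.0307, 0.0008], [-0.0003, -0.0357, 0.0002], [0.0014, -0.0405, -0.0007], [0.0037, -0.0451, -0.0017]]
-2.23 [[0.0015, -0.0026, -0.0007], [0.0032, -0.0051, -0.0015]]
-2.35 [[0.0018, -0.0024, -0.0008], [0.0037, -0.0047, -0.0017]]
-2.47 [[0.002, -0.0022, -0.001], [0.0042, -0.0042, -0.002]]
-2.59 [[0.0023, -0.0019, -0.0011], [0.0046, -0.0036, -0.0022]]
-2.71 [[0.0025, -0.0016, -0.0011], [0.005, -0.0029, -0.0023]]
-2.83 [[0.0026, -0.0012, -0.0012], [0.0053, -0.0023, -0.0025]]
```

```bash
S='from h import *;scan()'
python3 -m pendant '[[[-0.0044,-0.0018,0.0021],[0,0,0],0.01],[[-0.0086,-0.0041,0.004],[0,0,0],0.01],[[-0.0126,-0.0069,0.0059],[0,0,0],0.01],[[-0.0163,-0.0101,0.0076],[0,0,0],0.01],[[-0.0198,-0.0137,0.0092],[0,0,0],0.01],[[-0.0228,-0.0176,0.0106],[0,0,0],0.01],[[-0.0255,-0.0219,0.0119],[0,0,0],0.01],[[-0.0278,-0.0264,0.013],[0,0,0],0.01],[[-0.0297,-0.0312,0.0139],[0,0,0],0.01]]' >/dev/null
python3 -m pendant '[[[-0.0014,-0.0049,0.0007],[0,0,0],0.01],[[-0.0024,-0.01,0.0011],[0,0,0],0.01],[[-0.0029,-0.0152,0.0014],[0,0,0],0.01],[[-0.003,-0.0204,0.0014],[0,0,0],0.01],[[-0.0026,-0.0256,0.0012],[0,0,0],0.01],[[-0.0017,-0.0307,0.0008],[0,0,0],0.01],[[-0.0003,-0.0357,0.0002],[0,0,0],0.01],[[0.0014,-0.0405,-0.0007],[0,0,0],0.01],[[0.0037,-0.0451,-0.0017],[0,0,0],0.01]]' >/dev/null; python3 -c "$S"
python3 -m pendant '[[[0.0015,-0.0026,-0.0007],[0,0,0],0.01],[[0.0032,-0.0051,-0.0015],[0,0,0],0.01]]' >/dev/null; python3 -c "$S"
python3 -m pendant '[[[0.0018,-0.0024,-0.0008],[0,0,0],0.01],[[0.0037,-0.0047,-0.0017],[0,0,0],0.01]]' >/dev/null; python3 -c "$S"
python3 -m pendant '[[[0.002,-0.0022,-0.001],[0,0,0],0.01],[[0.0042,-0.0042,-0.002],[0,0,0],0.01]]' >/dev/null; python3 -c "$S"
python3 -m pendant '[[[0.0023,-0.0019,-0.0011],[0,0,0],0.01],[[0.0046,-0.0036,-0.0022],[0,0,0],0.01]]' >/dev/null; python3 -c "$S"
python3 -m pendant '[[[0.0025,-0.0016,-0.0011],[0,0,0],0.01],[[0.005,-0.0029,-0.0023],[0,0,0],0.01]]' >/dev/null; python3 -c "from h import *;scan('p8')"
```

```text
t 12.8 rotor -2.02 r 53.5 S (0.35, 4, 0) T (0.26, 2, 162) F [ 25.   5. -10.] w 21.3
t 13.07 rotor -2.16 r 53.4 S (0.29, 8, 1) T (0.26, 2, 163) F [ 24.   1. -10.] w 21.1
t 13.33 rotor -2.28 r 53.2 S (None, 0, 15) T (None, 0, 161) F [ 23.  -0. -10.] w 21.1
t 13.6 rotor -2.41 r 53.0 S (None, 0, 22) T (2.36, 2, 162) F [21. -4. -8.] w 21.4
t 13.87 rotor -2.54 r 52.8 S (None, 0, 40) T (2.49, 2, 162) F [20. -5. -7.] w 21.6
t 14.13 rotor -2.66 r 52.5 S (None, 0, 52) T (1.27, 2, 160) F [18. -7. -7.] w 21.6
```

View pics/p8.png

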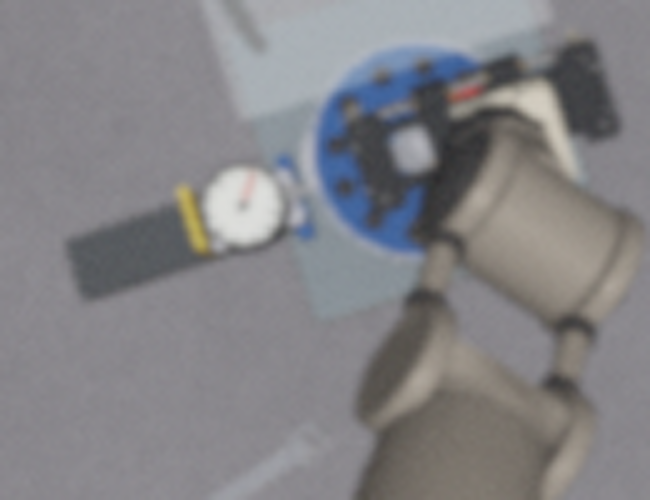

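```bash
cat >> h.py <<'E'
def ndl():
    c=capture("top"); img=cv2.resize(c["color"],None,fx=8,fy=8,interpolation=cv2.INTER_CUBIC).astype(np.float32)
    x0,y0=proj(c,[C+2*xs+137*ys+89*zz])[0].round().astype(int)
    m=np.zeros(img.shape[:2],np.uint8); s=np.s_[8*(y0-11):8*(y0+12),8*(x0-11):8*(x0+12)]; m[s]=(img[s].min(2)>140)*255
    k=max(cv2.findContours(m,0,2)[0],key=cv2.contourArea); (cx,cy),rad=cv2.minEnclosingCircle(k)
    M=cv2.moments(cv2.convexHull(k)); cx,cy=M["m10"]/M["m00"],M["m01"]/M["m00"]
    red=cv2.GaussianBlur(img[:,:,0]-img[:,:,1:].mean(2),(0,0),3)
    ctr=np.array([(cx+.5)/8-.5,(cy+.5)/8-.5]); P=onz(c,ctr,89); th=np.arange(0,3.6,.05); sc=[]
    for t in th:
        q=proj(c,[P+r*(np.cos(t)*ys+np.sin(t)*xs) for r in range(7,24,2)]); sc.append(np.mean([red[int(8*v+3.5),int(8*u+3.5)] for u,v in q]))
    sc=np.array(sc); i=sc.argmax(); w=np.clip(sc[max(0,i-8):i+9]-np.median(sc),0,None)
    return round(float((w*th[max(0,i-8):i+9]).sum()/w.sum()),2), round(float(sc[i]-np.median(sc)),1), ctr.round(1), round(rad/8,1)
def scan():
    g=grasp_now(); o=get_obs()
    print("t",round(o["time"],2),"rotor",round(float(np.arctan2(-g[0],g[1])),2),"needle",ndl(),"F",o["contact_force"].round(0))
E
S='from h import *;scan()'
python3 -c "$S"
python3 -m pendant '[[[-0.0013,0.0008,0.0006],[0,0,0],0.01],[[-0.0026,0.0015,0.0011],[0,0,0],0.01]]' >/dev/null; python3 -c "$S"
python3 -m pendant '[[[-0.0013,0.0008,0.0006],[0,0,0],0.01],[[-0.0025,0.0017,0.0011],[0,0,0],0.01]]' >/dev/null; python3 -c "$S"
python3 -m pendant '[[[-0.0012,0.0009,0.0005],[0,0,0],0.01],[[-0.0023,0.0018,0.0010],[0,0,0],0.01]]' >/dev/null; python3 -c "$S"
```

```text
t 14.23 rotor -2.68 needle (1.6, 10.7, array([205.7, 176.3]), 13.7) F [ 14. -10.  -6.]
t 14.45 rotor -2.64 needle (1.9, 10.7, array([205.7, 176.3]), 13.7) F [  6. -16.  -1.]
t 14.67 rotor -2.59 needle (2.43, 10.8, array([205.7, 176.3]), 13.7) F [  8. -17.  -4.]
t 14.88 rotor -2.53 needle (2.75, 9.0, array([205.7, 176.4]), 13.7) F [ 10. -16.  -5.]
```

```bash
python3 - <<'E'
s=open('h.py').read()
s=s.replace('ctr=np.array([(cx+.5)/8-.5,(cy+.5)/8-.5]);','a0,b0=proj(c,[C+2.6*xs+131*ys+89*zz])[0].round(); ctr=np.array([a0-50+(242+.5)/5-.5,b0-40+(205+.5)/5-.5]);')
open('h.py','w').write(s)
E
S='from h import *;scan()'
python3 -c "$S"
python3 -m pendant '[[[-0.0012,0.0009,0.0005],[0,0,0],0.01],[[-0.0023,0.0018,0.0010],[0,0,0],0.01]]' >/dev/null; python3 -c "$S"
python3 -m pendant '[[[-0.0011,0.0010,0.0005],[0,0,0],0.01],[[-0.0022,0.0020,0.0010],[0,0,0],0.01]]' >/dev/null; python3 -c "$S"
python3 -m pendant '[[[-0.0011,0.0011,0.0005],[0,0,0],0.01],[[-0.0021,0.0021,0.0010],[0,0,0],0.01]]' >/dev/null; python3 -c "$S"
```

```text
t 14.93 rotor -2.52 needle (2.9, 20.2, array([203. , 177.6]), 13.7) F [ 12. -15.  -5.]
t 15.15 rotor -2.47 needle (2.86, 20.6, array([203. , 177.6]), 13.7) F [ 12. -16.  -5.]
t 15.37 rotor -2.4 needle (2.71, 19.6, array([203. , 177.6]), 13.7) F [ 12. -15.  -6.]
t 15.58 rotor -2.34 needle (2.31, 18.5, array([203. , 177.6]), 13.7) F [ 13. -13.  -6.]
```

```bash
S='from h import *;scan()'
python3 -m pendant '[[[0.0019,-0.0018,-0.0009],[0,0,0],0.01],[[0.0038,-0.0037,-0.0018],[0,0,0],0.01],[[0.0057,-0.0055,-0.0027],[0,0,0],0.01],[[0.0057,-0.0055,-0.0027],[0,0,0],0.01]]' >/dev/null; python3 -c "$S"
python3 -m pendant '[[[0,0,0],[0,0,0],0.01],[[0,0,0],[0,0,0],0.01],[[0,0,0],[0,0,0],0.01],[[0,0,0],[0,0,0],0.01],[[0,0,0],[0,0,0],0.01]]' >/dev/null; python3 -c "$S"
```

```text
t 15.97 rotor -2.47 needle (2.86, 20.6, array([203. , 177.6]), 13.7) F [ 19.  -7. -10.]
t 16.43 rotor -2.47 needle (2.85, 21.3, array([203. , 177.6]), 13.7) F [19. -7. -9.]
```

```bash
S='from h import *;scan();st()'
python3 -m pendant '[[[0.0009,-0.0008,-0.0004],[0,0,0],0.01],[[0.0009,-0.0008,-0.0004],[0,0,0],0.01],[[0.0009,-0.0008,-0.0004],[0,0,0],0.01],[[0.0009,-0.0008,-0.0004],[0,0,0],0.01],[[0.0009,-0.0008,-0.0004],[0,0,0],0.01],[[0.0009,-0.0008,-0.0004],[0,0,0],0.01]]' >/dev/null; python3 -c "$S"
python3 -m pendant '[[[0,0,0],[0,0,0],0.05],[[0,0,0],[0,0,0],0.05],[[0,0,0],[0,0,0],0.05],[[0,0,0],[0,0,0],0.05],[[0,0,-0.02],[0,0,0],0.05],[[0,0,-0.05],[0,0,0],0.05],[[0,0,-0.08],[0,0,0],0.05],[[0,0,-0.11],[0,0,0],0.05],[[0,0,-0.14],[0,0,0],0.05]]' ; python3 -c "$S"
```

```text
t 16.98 rotor -2.49 needle (2.86, 21.0, array([203. , 177.6]), 13.7) F [19. -7. -9.]
t 17.03 grasp [ 32.  -42.1 122.7] F [19.4 -6.8 -8.7] w 21.1 q [-0.26  0.55  1.65  0.43  0.61 -2.49]
time: 17.78
tool_pos: [544.1, -62.4, 392.5]
tcp_rot: [3.141, 0.436, -2.789]
contact_force: [0.9, 0.3, 0.7]
grip_width: 50.2
t 17.78 rotor 2.44 needle (2.86, 20.7, array([203. , 177.6]), 13.7) F [1. 0. 1.]
t 17.83 grasp [-31.  -38.5 254.7] F [ 2.2 -0.6  4.5] w 49.8 q [-0.32  0.3   1.64  0.35  0.87 -2.43]
```

```bash
cat >> h.py <<'E'
def goalw(pw,psi,lean=LEAN):
    o,p,R=cur(); x=np.array([np.cos(psi),np.sin(psi),0]); y=np.array([-np.sin(psi),np.cos(psi),0]); a=-zz*np.cos(lean)+x*np.sin(lean)
    Rg=np.c_[np.cross(y,a),y,a]; pg=np.array(pw)-159*a
    print("goal",pw,"shift",(R.T@(pg-p)/1000).round(4).tolist(),"rot",Ro.from_matrix(R.T@Rg).as_rotvec().round(4).tolist(),"now",(p+159*R[:,2]).round(1))
E
python3 -c "
from h import *
goalw([485,-307,140],-0.2)"
```

```text
goal [485, -307, 140] shift [0.2269, -0.1729, 0.0199] rot [0.2301, 0.008, 0.5019] now [608.  -40.2 254.7]
```

```bash
python3 -m pendant '[[[0.2269,-0.1729,0.0199],[0.2301,0.008,0.5019],0.05],[[0.2269,-0.1729,0.0199],[0.2301,0.008,0.5019],0.05],[[0.2269,-0.1729,0.0199],[0.2301,0.008,0.5019],0.05],[[0.2269,-0.1729,0.0199],[0.2301,0.008,0.5019],0.05],[[0.2269,-0.1729,0.0199],[0.2301,0.008,0.5019],0.05],[[0.2269,-0.1729,0.0199],[0.2301,0.008,0.5019],0.05],[[0.2269,-0.1729,0.0199],[0.2301,0.008,0.5019],0.05],[[0.2269,-0.1729,0.0199],[0.2301,0.008,0.5019],0.05],[[0.2269,-0.1729,0.0199],[0.2301,0.008,0.5019],0.05],[[0.2269,-0.1729,0.0199],[0.2301,0.008,0.5019],0.05]]'
python3 - <<'E'
from h import *
st();scan();goalw([485,-307,34],-0.2)
s=shot("scene","s9"); print(blobs(s,(7,120,80),(18,255,255),(190,240,260,330)))
for z in(32,):
    for b in blobs(s,(7,120,80),(18,255,255),(190,240,260,330)): print(onz(s,b[0],z))
E
```

```text
time: 18.67
tool_pos: [419.8, -292.6, 277.6]
tcp_rot: [3.14, 0.428, 2.94]
contact_force: [0.6, 0.3, 0.0]
grip_width: 49.8
t 18.67 grasp [-237.2 -245.9  132.9] F [0.6 0.3 0. ] w 49.8 q [-0.83  0.4   1.89  0.48  0.55 -2.57]
t 18.67 rotor 2.37 needle (2.86, 20.7, array([203. , 177.6]), 13.7) F [1. 0. 0.]
goal [485, -307, 34] shift [0.0421, -0.0018, 0.0905] rot [0.0015, -0.0074, 0.0003] now [ 485.  -305.   133.3]
[((np.float64(215.8), np.float64(281.6)), 21, (np.int32(214), np.int32(279), np.int32(4), np.int32(7)))]
[ 484.12029064 -310.87552897   32.        ]
```

```bash
python3 -m pendant '[[[0.014,-0.003,0.03],[0,-0.007,0],0.05],[[0.028,-0.003,0.06],[0,-0.007,0],0.05],[[0.035,-0.003,0.075],[0,-0.007,0],0.05],[[0.042,-0.003,0.0905],[0,-0.007,0],0.05],[[0.042,-0.003,0.0905],[0,-0.007,0],0.05],[[0.042,-0.003,0.0905],[0,-0.007,0],0.05]]'
python3 -c "
from h import *
st();goalw([485,-307,34],-0.2);s=shot('scene','sa');t=shot('top','ta')
a=cv2.resize(s['color'][230:330,170:290],None,fx=4,fy=4,interpolation=cv2.INTER_CUBIC);cv2.imwrite('pics/p9.png',a[:,:,::-1])"
```

```text
time: 19.27
tool_pos: [419.2, -294.7, 177.8]
tcp_rot: [3.139, 0.435, 2.942]
contact_force: [1.1, 0.5, -0.5]
grip_width: 50.0
t 19.27 grasp [-237.6 -248.2   33.6] F [ 1.1  0.5 -0.5] w 50.0 q [-0.83  0.58  1.96  0.84  0.35 -2.96]
goal [485, -307, 34] shift [0.0001, 0.0011, -0.0004] rot [0.0024, -0.0012, 0.0006] now [ 485.  -307.7   33.6]
```

View pics/p9.png

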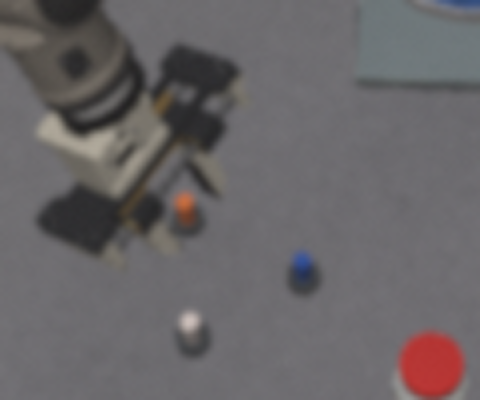

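The scene view shows the orange stem (185,210) centred between the fingertips. I'll close and lift.

```bash
python3 -m pendant '[[[0,0,0],[0,0,0],0.02],[[0,0,0],[0,0,0],0.012],[[0,0,0],[0,0,0],0.005],[[0,0,0],[0,0,0],0.005],[[0,0,0],[0,0,0],0.005],[[0,0,0],[0,0,0],0.005]]'
python3 -m pendant '[[[-0.008,0,-0.018],[0,0,0],0.005],[[-0.017,0,-0.036],[0,0,0],0.005],[[-0.034,0,-0.072],[0,0,0],0.005],[[-0.05,0,-0.108],[0,0,0],0.005],[[-0.067,0,-0.145],[0,0,0],0.005],[[-0.067,0,-0.145],[0,0,0],0.005]]'
python3 -c "
from h import *
st();scan();goal([1,67,200]);goal([1,67,130])
s=shot('scene','sb')
a=cv2.resize(s['color'][200:330,170:290],None,fx=4,fy=4,interpolation=cv2.INTER_CUBIC);cv2.imwrite('pics/p10.png',a[:,:,::-1])"
```

```text
time: 19.87
tool_pos: [418.5, -295.7, 177.8]
tcp_rot: [3.14, 0.436, 2.941]
contact_force: [0.3, -0.0, 1.8]
grip_width: 14.6
time: 20.37
tool_pos: [419.2, -297.1, 345.3]
tcp_rot: [-3.133, 0.447, 2.944]
contact_force: [3.1, -1.4, 0.5]
grip_width: 13.2
t 20.37 grasp [-237.8 -252.6  201.9] F [ 3.1 -1.4  0.5] w 13.2 q [-0.84  0.3   1.81  0.4   0.7  -2.47]
t 20.37 rotor 2.39 needle (2.9, 18.7, array([203. , 177.6]), 13.7) F [ 3. -1.  1.]
goal [1, 67, 200] shift [-0.0465, 0.3606, 0.0176] rot [-0.2372, 0.0055, -0.4934] | tcp [539.  47. 344.]
goal [1, 67, 130] shift [-0.0165, 0.3609, 0.0809] rot [-0.2372, 0.0055, -0.4934] | tcp [539.  47. 274.]
```

View pics/p10.png

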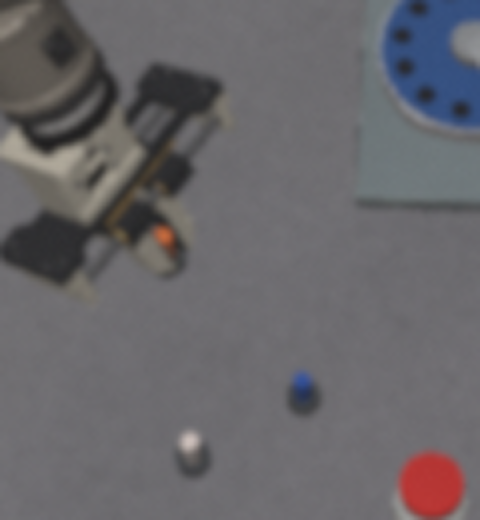

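The marker is held upright (crop 163,238). I'll carry it over.

```bash
python3 -m pendant '[[[-0.0023,0.018,0.001],[-0.012,0,-0.025],0.005],[[-0.0065,0.0505,0.0025],[-0.033,0,-0.069],0.005],[[-0.0116,0.0902,0.0044],[-0.059,0,-0.123],0.005],[[-0.0167,0.1298,0.0063],[-0.085,0,-0.178],0.005],[[-0.0219,0.1695,0.0083],[-0.111,0.002,-0.232],0.005],[[-0.027,0.2091,0.0102],[-0.138,0.003,-0.286],0.005],[[-0.0321,0.2488,0.0121],[-0.164,0.004,-0.34],0.005],[[-0.0372,0.2885,0.0141],[-0.19,0.004,-0.395],0.005],[[-0.0423,0.3281,0.016],[-0.216,0.005,-0.449],0.005],[[-0.0465,0.3606,0.0176],[-0.2372,0.0055,-0.4934],0.005]]'
python3 -m pendant '[[[0,0,0],[0,0,0],0.005],[[0,0,0],[0,0,0],0.005]]' >/dev/null
python3 -c "
from h import *
st();goal([1,67,200]);goal([1,67,125])
s=shot('scene','sc');t=shot('top','tc')
a=cv2.resize(s['color'][130:240,230:350],None,fx=4,fy=4,interpolation=cv2.INTER_CUBIC);cv2.imwrite('pics/p11.png',a[:,:,::-1])"
```

```text
time: 21.3
tool_pos: [538.2, 50.3, 339.2]
tcp_rot: [3.129, 0.429, -2.796]
contact_force: [1.4, -0.3, -0.9]
grip_width: 13.4
t 21.47 grasp [ -0.2  71.3 194.6] F [-0.2  0.6 -1.4] w 13.2 q [-0.1   0.35  1.75  0.31  0.68 -2.22]
goal [1, 67, 200] shift [-0.0021, -0.0025, -0.0045] rot [0.0112, -0.0075, -0.0014] | tcp [539.  47. 344.]
goal [1, 67, 125] shift [0.0291, -0.0033, 0.0637] rot [0.0112, -0.0075, -0.0014] | tcp [539.  47. 269.]
```

```bash
python3 -m pendant '[[[0.007,-0.001,0.015],[0.003,-0.002,0],0.005],[[0.014,-0.002,0.03],[0.006,-0.004,-0.001],0.005],[[0.021,-0.003,0.045],[0.009,-0.006,-0.001],0.005],[[0.026,-0.0033,0.056],[0.011,-0.0075,-0.0014],0.005],[[0.0291,-0.0033,0.0637],[0.011,-0.0075,-0.0014],0.005],[[0.0291,-0.0033,0.0637],[0.011,-0.0075,-0.0014],0.005],[[0.0291,-0.0033,0.0637],[0.011,-0.0075,-0.0014],0.005]]' >/dev/null
python3 - <<'E'
from h import *
st();goal([1,67,120]);goal([1,67,114.5])
for n in("scene","top"):
    c=shot(n,"d"+n)
    for b in blobs(c,(7,120,80),(18,255,255),(200,130,330,230),1): print(n,b[0],b[1],to_stand(onz(c,b[0],115)).round(1))
E
```

```text
t 22.15 grasp [  1.1  63.9 127.3] F [-0.1  0.8  0.5] w 13.3 q [-0.11  0.45  1.83  0.4   0.5  -2.33]
goal [1, 67, 120] shift [0.0027, 0.0026, 0.0065] rot [-0.0032, 0.003, -0.004] | tcp [539.  47. 264.]
goal [1, 67, 114.5] shift [0.005, 0.0026, 0.0115] rot [-0.0032, 0.003, -0.004] | tcp [539.  47. 259.]
```

```bash
python3 -m pendant '[[[0.0015,0.001,0.003],[0,0,0],0.005],[[0.0027,0.002,0.0065],[0,0,0],0.005],[[0.0037,0.002,0.0085],[0,0,0],0.005],[[0.0043,0.002,0.0095],[0,0,0],0.005],[[0.0043,0.002,0.0095],[0,0,0],0.005]]' >/dev/null
python3 -c "from h import *;st()"
for i in 1; do python3 -m pendant '[[[0.0004,0,0.0009],[0,0,0],0.005],[[0.0004,0,0.0009],[0,0,0],0.005]]'>/dev/null; python3 -c "from h import *;st()"; done
python3 -m pendant '[[[0.0004,0,0.0009],[0,0,0],0.005],[[0.0004,0,0.0009],[0,0,0],0.005]]'>/dev/null; python3 -c "from h import *;st();scan();goal([1,67,113.6])"
```

```text
t 22.67 grasp [  1.5  66.9 116.8] F [ 0.5 -0.3 -0.6] w 12.7 q [-0.1   0.46  1.84  0.41  0.47 -2.35]
t 22.83 grasp [  1.8  66.7 116.1] F [ 0.1  0.2 -0.7] w 13.0 q [-0.1   0.46  1.84  0.42  0.47 -2.35]
t 23.0 grasp [  1.7  66.7 115.1] F [ 0.4  1.2 -0.7] w 13.3 q [-0.1   0.47  1.84  0.42  0.47 -2.36]
t 23.0 rotor -0.03 needle (2.95, 21.0, array([203. , 177.6]), 6.2) F [ 0.  1. -1.]
goal [1, 67, 113.6] shift [0.0007, -0.0001, 0.0011] rot [-0.003, 0.004, -0.0022] | tcp [539.  47. 258.]
```

```bash
python3 -m pendant '[[[0.0002,0,0.0005],[0,0,0],0.005],[[0.0004,0,0.0009],[0,0,0],0.005],[[0.0004,0,0.0009],[0,0,0],0.005]]'>/dev/null; python3 -c "from h import *;st()"
python3 -m pendant '[[[0.0002,0,0.0005],[0,0,0],0.005],[[0.0002,0,0.0005],[0,0,0],0.005]]'>/dev/null; python3 -c "from h import *;st()"
python3 -m pendant '[[[0.0002,0,0.0005],[0,0,0],0.005],[[0.0002,0,0.0005],[0,0,0],0.005]]'>/dev/null; python3 -c "from h import *;st();scan()"
```

```text
t 23.3 grasp [  1.7  66.7 114.2] F [-0.2  0.3 -1.2] w 13.0 q [-0.1   0.47  1.84  0.42  0.46 -2.36]
t 23.47 grasp [  1.9  66.6 113.8] F [ 0.3 -0.5  0.1] w 13.0 q [-0.1   0.47  1.84  0.42  0.46 -2.36]
t 23.63 grasp [  2.   66.6 113.7] F [-2.1 -1.1  4.4] w 13.4 q [-0.1   0.47  1.84  0.42  0.46 -2.36]
t 23.63 rotor -0.03 needle (2.95, 22.9, array([203. , 177.6]), 6.2) F [-2. -1.  4.]
```

```bash
python3 -m pendant '[[[0,0,0],[0,0,0],0.016],[[0,0,0],[0,0,0],0.02],[[0,0,0],[0,0,0],0.025],[[0,0,0],[0,0,0],0.03],[[0,0,0],[0,0,0],0.03],[[0,0,-0.01],[0,0,0],0.03],[[0,0,-0.03],[0,0,0],0.03],[[0,0,-0.06],[0,0,0],0.03],[[0,0,-0.10],[0,0,0],0.03],[[0,0,-0.14],[0,0,0],0.03]]'
python3 -c "from h import *;st()"
python3 -m pendant '[[[-0.05,-0.04,-0.03],[0,0,0],0.03],[[-0.05,-0.08,-0.03],[0,0,0],0.03],[[-0.05,-0.12,-0.03],[0,0,0],0.03],[[-0.05,-0.16,-0.03],[0,0,0],0.03],[[-0.05,-0.20,-0.03],[0,0,0],0.03],[[-0.05,-0.24,-0.03],[0,0,0],0.03],[[-0.05,-0.24,-0.03],[0,0,0],0.03],[[-0.05,-0.24,-0.03],[0,0,0],0.03]]'
python3 - <<'E'
from h import *
scan(); s=shot("scene","se"); t=shot("top","te")
for n,c in(("scene",s),("top",t)):
    for b in blobs(c,(7,120,80),(18,255,255),(200,130,330,230),1): print(n,b[0],b[1],to_stand(onz(c,b[0],115)).round(1))
a=cv2.resize(s["color"][150:240,240:340],None,fx=4,fy=4,interpolation=cv2.INTER_CUBIC); b=cv2.resize(t["color"][130:220,170:270],None,fx=4,fy=4,interpolation=cv2.INTER_CUBIC)
cv2.imwrite("pics/p12.png",np.hstack([a,b])[:,:,::-1])
E
```

```text
time: 24.52
tool_pos: [481.7, 27.1, 384.8]
tcp_rot: [-3.14, 0.438, -2.797]
contact_force: [1.2, -0.4, 1.1]
grip_width: 29.9
t 24.52 grasp [-59.3  67.4 240.8] F [ 1.2 -0.4  1.1] w 29.9 q [-0.16  0.19  1.83  0.3   0.75 -2.26]
time: 25.18
tool_pos: [594.4, -190.9, 432.1]
tcp_rot: [-3.139, 0.44, -2.801]
contact_force: [-0.6, -0.0, -0.4]
grip_width: 29.9
t 25.18 rotor 2.99 needle (2.89, 18.8, array([203. , 177.6]), 13.7) F [-1. -0. -0.]
scene (np.float64(289.2), np.float64(190.7)) 25 [  1.1  62.8 115. ]
top (np.float64(221.4), np.float64(170.5)) 11 [  1.9  65.5 115. ]
```

Run:
```python
from h import *
s2=pickle.load(open("s2.pkl","rb")); se=pickle.load(open("se.pkl","rb"))
for c in(s2,se): print("plate",[(b[0],b[1]) for b in blobs(c,(20,120,100),(32,255,255),(270,150,310,185))])
for b in blobs(se,(7,120,80),(18,255,255),(200,130,330,230)): print("orange bbox",b[2])
print("upright stem ends expected",proj(se,[C+1*xs+63*ys+z*zz for z in(92,122)]).round(1).tolist())
scan(); st(); close_job()
```

```text
plate [((np.float64(288.4), np.float64(167.5)), 66)]
plate [((np.float64(288.3), np.float64(167.6)), 70)]
orange bbox (np.int32(288), np.int32(187), np.int32(4), np.int32(9))
upright stem ends expected [[288.9, 194.3], [289.3, 189.5]]
t 25.33 rotor 2.99 needle (2.86, 20.8, array([203. , 177.6]), 13.7) F [ 1.  0. -1.]
t 25.38 grasp [ -26.1 -171.2  289. ] F [0.3 0.9 0.9] w 29.9 q [-0.5   0.43  1.35  0.37  1.09 -2.54]
the job is handed in; nothing more can be done
```

The job is handed in at about 25 s of the 72 s allowed, with every step carried out.

**What I did:**
- **Gauge:** I pushed it home by the yellow plate until it hit the stop. The push peaked at about 99 N at the wrist, under the 120 N limit but higher than I meant.
- **Rotor:** I turned it a full turn by the crank at about 1.2 rad/s. The lesser swelling showed near crank angle 1.2 rad. I then turned back and stopped at the high spot, near -2.5 rad.
- **Marker:** I let go of the crank, lifted the orange marker and stood it on the rotor top in line with the plunger. Then I moved the arm clear.

**Last checks:**
- **Needle:** it reads about 2.86 rad, and stayed between 2.86 and 2.95 after I let go of the crank.
- **Gauge plate:** it is within 0.1 pixel of where it was after the push.
- **Marker position:** two cameras put it 1–2 mm sideways of the plunger's line and 63–65 mm from the axis.
- **Marker upright:** the stem outline in the scene picture fits an upright marker. This is only a rough check, since the stem is just a few pixels tall.
- **Contact:** the gripper is clear and the wrist force is about zero.

**What failed or disagreed:**
- The dial was hidden from the scene camera for part of the turn, and my first needle readings from the top camera were biased by a wrong dial centre. I corrected the centre and re-read only around the peak.
- The cameras and the arm's path disagree by a few millimetres on where the rotor axis is, which is well inside the placing limits.
- I could not view the final picture because the 12-picture limit was reached, so the final check is by numbers only. I did not re-measure the bystanders and other markers at the end. I saw no contact with any of them.

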